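# Load a battery stick into its spring tray and close the cover

### The arm

A 6-joint arm with a two-finger parallel gripper is mounted at the origin on a cart in front of the work surface, level with it; the furniture and walls round the work are solid. World frame = base frame: x ahead of the robot, y to its left, z up, the work surface at z = 0. Lengths are in m, angles in rad, forces in N, time in s.
With the tool pointing down it reaches from about 0.375 to 0.9 m from the base axis. Payload 3.1 kg.
Tool frame: the origin (TCP) lies midway between the tips of the shut fingers; the grasp point (between the pads) lies manip.grip_depth behind it (manip.grip_depth is the distance from the TCP to the grasp point, in m); z points along the fingers, y is the direction in which the jaws open and shut (so a half turn about z gives the same grasp; the last joint's range is limited). The gripper opens to 85 mm and grips with 20 to 120 N. Pads are 22 mm wide; open, the fingers measure 114 mm over their backs; the gripper's body (76 mm by 85 mm) begins 54 mm behind the grasp point. The pads swing forward as they close: fully open they stand 13 mm farther back than shut.
Start: joints at [-1.44, 0.527, 1.433, -0, 1.181, -0.178], TCP at [0.191, -0.595, 0.231] pointing down, gripper open.
Joint ranges: [-3.08, 3.08], [-0.75, 2.2], [0.22, 2.44], [-1.43, 4.57], [0, 2.65], [-2.85, 2.85]. Speed limits (rad/s): [2.79, 2.79, 3.14, 3.14, 3.14, 3.14].

### API

Orientations are given as a unit quaternion [x, y, z, w].
In Python, from station import manip, vision gives the robot as it stands.
- The arm moves only by the shell command python3 -m crank 'ROWS' [FORCE]. ROWS is JSON, a list of rows, each an object with "grip": the closure, from 0 (fully open) to 1 (shut); "offset": the shift along the tool's x, y, z in mm, a list of three; "angular": the turn, a rotation vector about the tool's x, y, z in degrees, a list of three. A call has 1 to 10 rows; each row is the pose to reach, as a shift and turn from the pose commanded when the call began, along the tool's axes at that moment; what a row does not reach only later rows make up. A row lasts 1/10 s, in which the tool goes at most 50 mm and 8.59 degrees, less where a joint would pass 70% of its speed; a pose out of reach is approached as far as the arm can. A call with a gripper value outside its range is refused whole. The fingers move at their own pace and stop on an object; FORCE is the grip in N (left out, the last holds). Time passes only in rows, so rows that repeat a pose let the fingers close. It gives the time, the measured TCP pose, the force and the opening at its end, in the units of the state.
- manip.sense(): the state, without advancing time (a new reading comes with each control period).
- vision.snapshot(name): name is "scene" or "top" or "wrist"; returns a dict with "pixels" (400x640x3 uint8, red, green, blue), "intrinsics" (3x3 intrinsics, pixels), "dist" ([k1, k2, p1, p2, k3] as OpenCV has them; the pictures are not rectified), "R" (3x3) and "t" (3): a world point X has camera coordinates R X + t. Camera axes: x right, y down, z forward; pixel columns grow to the right and rows downward; lengths in m; the calibration is good to about 2 mm. A picture is of the moment at which its call begins. There is no depth.
- manip.sign_off(): hands the job in, once; it reports no verdict.
The state is a dict: "t": time; "q": joint angles; "qd": joint speeds; "tau": joint torques, N m; "tcp_pos": TCP position; "tool_rot": TCP orientation; "force": force on the tool from outside, world axes, zero at the start; "ft_torque": the same for the moment, N m; "finger_gap": opening from 0.0 (shut) to 1.0 (fully open).
Only numpy, scipy, OpenCV 4.12 (cv2) and the standard library are available. Lean on these libraries where they do the work, as an engineer would, in place of code of your own. Each camera call takes 0.05 s, during which the arm holds its last target.

### The job

Load the loose battery stick into the tray for the lab's laser: brass contact first, push it gently along the channel against the spring plunger until it comes up firmly against the hidden end stop, then press its tail down behind the catch step so that it lies flat on the channel floor and stays there under spring load when let go. Then slide the tray's cover fully shut over the tail. Never force the stick (keep every push on it below about 25 N), and leave the other things on the table where they are.

Things in the scene. Friction and masses are not known exactly. Their poses are not given: they have to be found in the camera images.
- tray: Battery tray, fixed; grey base 230 x 70 x 10 mm (x = -125 to 105). Origin on the table under the channel's middle; x along the channel toward the spring housing, y across, z up. All mm below are in this frame. Channel floor z = 10. No walls from x = -44 to 34 (room for fingers). A loaded stick lies flat with its tail against the catch step, centre at x = -5 to 5, z = 18.
- catch_nominal (a point): Point fixed to the tray, (-50, 0, 16) mm: where the top front edge of the steel catch step is on average. The step lies on the channel floor, top z = 16, vertical front face, 26 mm long, between two aluminium walls 22 mm apart (x = -125 to -44, tops z = 27.5). A stick not down behind the step stands too high and the cover strikes it.
- stop_nominal (a point): Point fixed to the tray, (53, 0, 18) mm: where the two steel ears of the solid end stop are on average, hidden in the housing. Step and stop sit on one slide set anywhere within +-5 mm along x of these averages, not measured; from step face to stop it is always 103 mm, so a 100 mm stick against the stop has 3 mm free behind its tail.
- housing_mouth (a point): Point fixed to the tray, (34, 0, 18) mm: mouth of the plastic spring housing, whose sides run from x = 34 to 105, 22 mm apart inside and 38 mm outside; its roof starts at x = 40, underside z = 36, top z = 40.
- follower: Brass spring plunger in the housing mouth, 9 mm wide, z = 12 to 33. Its frame equals the tray's while relaxed, contact face then at x = 38; the stick's brass contact pushes it along +x (up to 35 mm). 3 N starts it, 0.25 N more per mm: 5 to 8.5 N with the stick at the stop; clearly more means the solid stop.
- stick_center (a point): Centre (half-way up) of the loose battery stick: white bar 100 mm long (x), 18 wide (y), 16 high (z), about 80 g (varies), black end with brass contact at +x, flat steel cap at -x. The contact stands 2 mm proud of the +x end, 5 mm above the underside. Lies flat on the table, pointing within 0.7 rad of the tray's x.
- cover (a joint): Sliding cover on the tray's rear walls, in m: 0 = fully shut, 0.056 = fully open (starts nearly open). It moves along tray +x to shut, against about 2.5 N of friction, to a solid end, and stays where it is left. The cover plate is 45 x 36 x 4 mm, z = 28 to 32; its front edge is at tray x = -22 mm when shut and that much farther back when open.
- cover_grip (a point): Middle of the upright grip fin on the cover, in tray axes: fin 30 mm long along x, 10 mm thick across y, 18 mm high (top at z = 50 mm). The point lies 42 mm above the table.
- dish: Bystander: empty glass dish, 101 mm across, 16 mm high. Origin under its middle.
- crystal: Bystander: violet crystal cluster 80 x 58 x 42 mm. Origin under its middle.
- rock: Bystander: brown mineral 56 x 40 x 26 mm. Origin under its middle.
- tape: Bystander: roll of tape, 52 mm across, 28 mm high. Origin under its middle.
- charger: Bystander: black charger block 62 x 42 x 30 mm. Origin under its middle.
- lens: Bystander: hand lens with black handle, 148 mm long. Origin under its middle.
- glasses: Bystander: yellow safety glasses, 126 mm wide, 44 mm high. Origin under its middle.
- jasper: Bystander: small brown stone 30 x 26 x 18 mm. Origin under its middle.

How it is judged:
By the outcome, as a careful person would: the job done as asked, in the order asked, and still so for the second after the job is handed in, with the robot touching nothing.
It also fails if it takes over 72 s, if anything falls off the work surface, if the arm or the gripper's body presses on something with over 40 N, if the wrist force passes 120 N, or if a joint passes its speed limit or range.

## Working session

There is one attempt and no reset: what is moved stays moved. The work goes in short steps, Python scripts to look and compute and a shell command to move; the robot and the scene stay as the last step left them, time stands still between calls to the robot, and variables do not carry over. Pictures are saved under pics/ and viewed, and the job is handed in when it is done.

```bash
ls; mkdir -p pics
cat > snap.py <<'E'
import sys,cv2,numpy as np,pickle
from station import manip,vision
for n in sys.argv[2:]:
    s=vision.snapshot(n)
    pickle.dump(s,open(f'pics/{sys.argv[1]}_{n}.pkl','wb'))
    cv2.imwrite(f'pics/{sys.argv[1]}_{n}.png',cv2.cvtColor(np.asarray(s['pixels']),cv2.COLOR_RGB2BGR))
E
python3 snap.py a scene top wrist; python3 -c "
from station import manip
print(manip.grip_depth,manip.sense())
import pickle
for n in ['scene','top','wrist']:
    s=pickle.load(open(f'pics/a_{n}.pkl','rb'));print(n,s['intrinsics'],s['dist'],(-s['R'].T@s['t']))
"
```

```text
pics
0.0187 {'t': 0.15, 'q': array([-1.43950478e+00,  5.28237187e-01,  1.43360668e+00,  1.63734738e-05,
        1.18135831e+00, -1.78530044e-01]), 'qd': array([ 0.0017784 , -0.0033543 , -0.00393194, -0.00158584, -0.00021301,
       -0.00197745]), 'tau': array([ 5.16516939e-04, -4.42745662e+01, -1.78276473e+01, -2.81009907e-04,
        5.64572038e-03,  3.37009887e-06]), 'tcp_pos': array([ 0.19049909, -0.59470101,  0.2305683 ]), 'tool_rot': array([ 9.88025458e-01,  1.54288839e-01,  2.65752244e-05, -8.04358725e-04]), 'force': array([-0.03698233, -0.19913563,  0.54500803]), 'ft_torque': array([-0.0064808 , -0.00485333, -0.02944266]), 'finger_gap': 0.9988727129023552}
scene [[467.29893318   0.         318.22356431]
 [  0.         467.29893318 199.06534664]
 [  0.           0.           1.        ]] [-0.056934  0.        0.        0.        0.      ] [ 0.02914883 -1.00638374  1.20029335]
top [[388.6775061    0.         315.14550283]
 [  0.         388.6775061  197.42002051]
 [  0.           0.           1.        ]] [-0.06251887  0.          0.          0.          0.        ] [ 0.46198326 -0.01321747  1.10193224]
wrist [[314.45730083   0.         313.35337963]
 [  0.         314.45730083 200.4200638 ]
 [  0.           0.           1.        ]] [-0.05774459  0.          0.          0.          0.        ] [ 0.2610066  -0.57219715  0.37226203]
```

View pics/a_top.png

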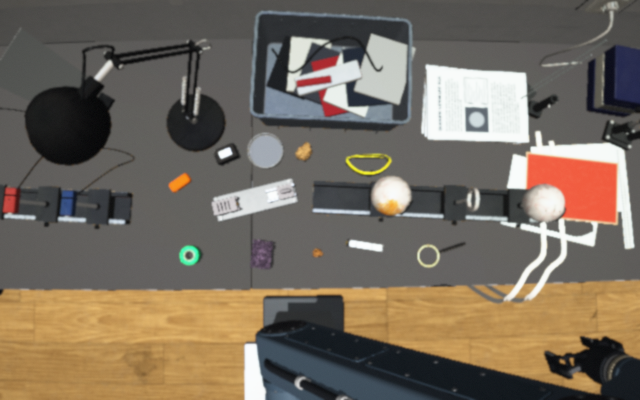

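View pics/a_scene.png

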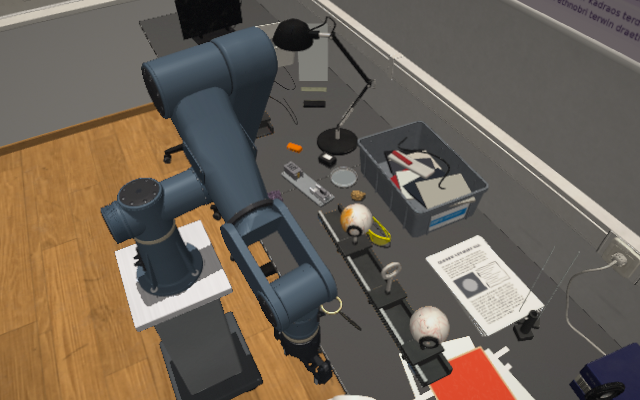

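View pics/a_wrist.png

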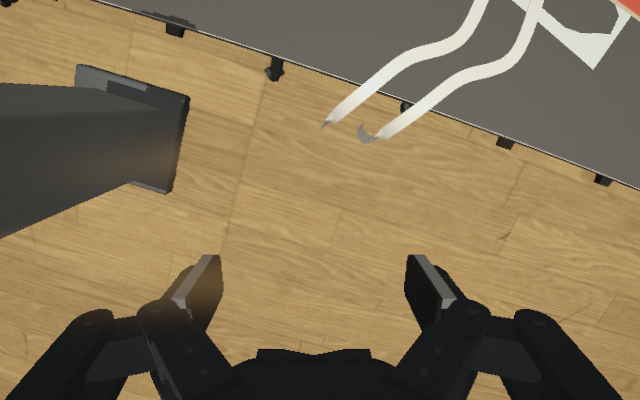

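The top view shows the tray near (255,200), the white stick at (366,246) and the bystanders around them. I'll zoom in.

```bash
cat > geo.py <<'E'
import cv2,numpy as np,pickle
def load(f): return pickle.load(open(f'pics/{f}.pkl','rb'))
def ray(s,px):
    p=cv2.undistortPoints(np.array(px,float).reshape(-1,1,2),np.array(s['intrinsics']),np.array(s['dist'])).reshape(-1,2)
    d=np.c_[p,np.ones(len(p))]@np.array(s['R']); c=-np.array(s['R']).T@np.array(s['t']); return c,d
def plane(s,px,z):
    c,d=ray(s,px); return c+d*((z-c[2])/d[:,2])[:,None]
def proj(s,X):
    return cv2.projectPoints(np.array(X,float).reshape(-1,1,3),cv2.Rodrigues(np.array(s['R']))[0],np.array(s['t']),np.array(s['intrinsics']),np.array(s['dist']))[0].reshape(-1,2)
E
python3 - <<'E'
import cv2
im=cv2.imread('pics/a_top.png')
cv2.imwrite('pics/a_crop.png',cv2.resize(im[165:265,200:310],None,fx=7,fy=5.9,interpolation=cv2.INTER_CUBIC)[:590] if 0 else cv2.resize(im[165:265,200:310],None,fx=6,fy=6,interpolation=cv2.INTER_CUBIC))
cv2.imwrite('pics/a_crop2.png',cv2.resize(im[230:262,330:400],None,fx=10,fy=10,interpolation=cv2.INTER_CUBIC))
from geo import *
s=load('a_top')
for n,p,z in [('stick',(366,246),.016),('tray',(255,200),.01),('jasper',(317,253),.01),('crystal',(263,253),.02),('dish',(265,151),.01),('lens',(428,256),.01),('glasses',(369,162),.02),('rock',(304,151),.02),('rail',(390,197),.05)]: print(n,plane(s,p,z)[0].round(3))
E
```

```text
stick [ 0.416 -0.181  0.016]
tray [0.548 0.128 0.01 ]
jasper [ 0.398 -0.044  0.01 ]
crystal [0.4   0.105 0.02 ]
dish [0.687 0.101 0.01 ]
lens [ 0.385 -0.358  0.01 ]
glasses [ 0.652 -0.194  0.02 ]
rock [ 0.684 -0.01   0.02 ]
rail [ 0.549 -0.245  0.05 ]
```

View pics/a_crop.png

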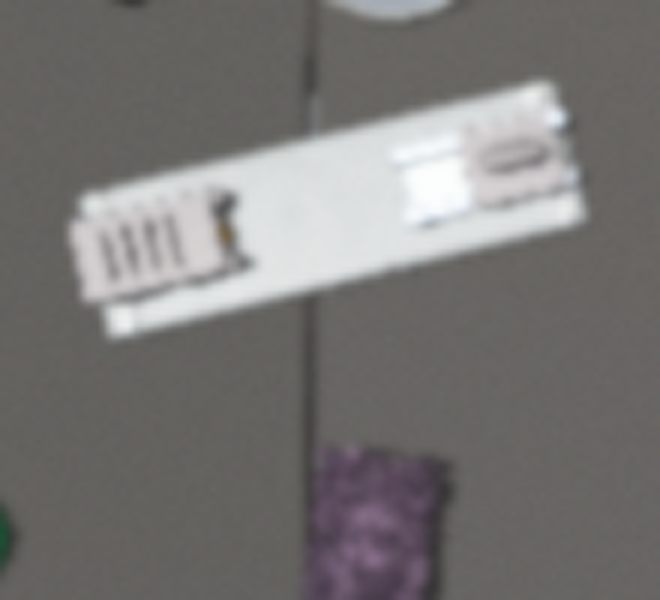

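View pics/a_crop2.png

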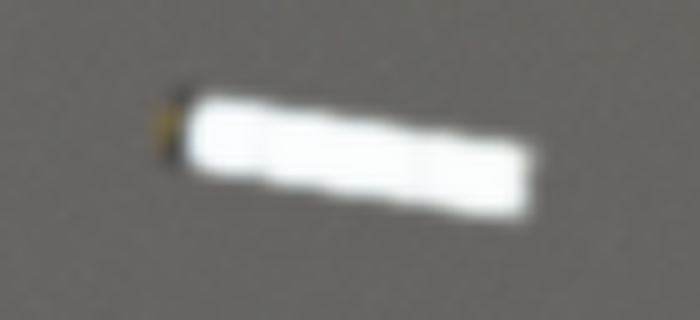

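```bash
python3 -m crank '[{"grip":0,"offset":[20,-19,0],"angular":[0,0,-4]},{"grip":0,"offset":[54,-52,0],"angular":[0,0,-10]},{"grip":0,"offset":[88,-84,0],"angular":[0,0,-17]},{"grip":0,"offset":[122,-117,0],"angular":[0,0,-24]},{"grip":0,"offset":[156,-149,0],"angular":[0,0,-31]},{"grip":0,"offset":[190,-182,10],"angular":[0,0,-38]},{"grip":0,"offset":[224,-214,15],"angular":[0,0,-45]},{"grip":0,"offset":[258,-246,20],"angular":[0,0,-52]},{"grip":0,"offset":[292,-278,25],"angular":[0,0,-59]},{"grip":0,"offset":[320,-306,30],"angular":[0,0,-65]}]'
python3 snap.py b wrist top; python3 -c "
from station import manip
from geo import *
s=load('b_wrist');print((-s['R'].T@s['t']),s['R'])
x=manip.sense();print(x['tcp_pos'],x['tool_rot'],x['force'],x['t']);print(proj(s,x['tcp_pos']))"
```

```text
t: 1.15
tcp_pos: [0.4026, -0.2041, 0.2011]
tool_rot: [0.749, 0.663, 0.0, -0.0]
force: [0.2, -0.1, -0.9]
finger_gap: 0.994
[ 0.4115865  -0.13051148  0.34295609] [[ 9.92423285e-01 -1.22864581e-01  5.64383517e-04]
 [-1.17711047e-01 -9.49459619e-01  2.90982028e-01]
 [-3.52155256e-02 -2.88843775e-01 -9.56728353e-01]]
[ 0.40221302 -0.20132206  0.20055947] [ 7.48009533e-01  6.63684887e-01  3.30682056e-04 -1.99996544e-03] [ 0.91664547 -0.28437355 -0.08499035] 1.25
[[311.98844448 254.20141642]]
```

View pics/b_wrist.png

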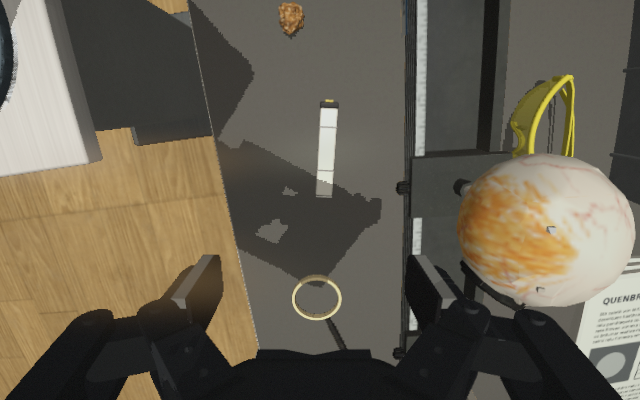

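The stick runs from (329,101), the black and brass end, to (325,197), the steel tail.

```bash
python3 - <<'E'
from geo import *
s=load('b_wrist');im=np.asarray(s['pixels'])
roi=im[90:205,305:350].astype(int)
m=((roi.min(2)>105)).astype(np.uint8)
n,l,st,c=cv2.connectedComponentsWithStats(m);i=1+st[1:,4].argmax();print(st[i])
ys,xs=np.where(l==i)
# per-row edges
E=[]
for y in range(ys.min()+3,ys.max()-2):
    r=xs[ys==y]
    if len(r)>5:E.append((y+90,r.min()+305-.5,r.max()+305+.5))
E=np.array(E)
L=plane(s,E[:,[1,0]],.016);R=plane(s,E[:,[2,0]],.016)
print('width',np.linalg.norm(L-R,axis=1).mean())
M=(L+R)/2
d=M[-1]-M[0]
u,_,v=np.linalg.svd(M-M.mean(0));dv=v[0]*np.sign(v[0][1]);print('dir',dv,np.degrees(np.arctan2(dv[1],dv[0])))
mid=M.mean(0)
print(im[94:108,329].tolist()); print(im[185:205,325].tolist())
for y in (ys.min()+90-.5,ys.max()+90+.5):
    x=np.interp(y,E[:,0],(E[:,1]+E[:,2])/2);p=plane(s,[(x,y)],.016)[0];print(y,p)
s=load('b_top');im=s['pixels']
cv2.imwrite('pics/b_crop2.png',cv2.cvtColor(cv2.resize(im[170:280,200:420],None,fx=3.5,fy=3.5,interpolation=2),4))
E
python3 - <<'E'
import cv2
im=cv2.imread('pics/b_wrist.png')[85:210,295:365];cv2.imwrite('pics/b_st.png',cv2.resize(im,None,fx=4.5,fy=4.5,interpolation=2))
E
```

```text
[  11   18   22   90 1538]
width 0.018130339023004233
dir [ 1.69433638e-01  9.85541599e-01 -1.98788241e-17] 80.24510880803395
[[103, 100, 93], [103, 100, 92], [104, 100, 92], [103, 100, 92], [104, 100, 92], [133, 124, 89], [197, 182, 103], [191, 175, 94], [98, 91, 70], [83, 81, 76], [78, 77, 73], [73, 72, 68], [68, 66, 63], [54, 52, 50]]
[[147, 143, 132], [147, 143, 130], [147, 143, 131], [147, 143, 131], [146, 142, 131], [146, 143, 131], [147, 143, 131], [146, 143, 131], [147, 144, 131], [142, 139, 127], [114, 111, 102], [137, 134, 125], [103, 101, 93], [60, 57, 53], [61, 58, 52], [61, 59, 55], [60, 57, 52], [61, 58, 54], [61, 59, 55], [61, 59, 55]]
107.5 [ 0.42657    -0.13451051  0.016     ]
197.5 [ 0.4114095  -0.22735889  0.016     ]
```

View pics/b_st.png

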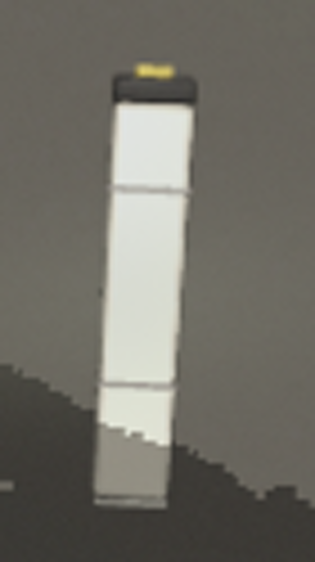

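```bash
python3 -m crank '[{"grip":0.3,"offset":[10,6,20],"angular":[0,0,1]},{"grip":0.4,"offset":[20,12,60],"angular":[0,0,2.9]},{"grip":0.4,"offset":[25,15,100],"angular":[0,0,2.9]},{"grip":0.4,"offset":[25,15,135],"angular":[0,0,2.9]},{"grip":0.4,"offset":[25,15,150],"angular":[0,0,2.9]},{"grip":0.4,"offset":[25,15,150],"angular":[0,0,2.9]}]' 30
python3 snap.py c wrist; python3 -c "
from station import manip
from geo import *
s=load('c_wrist')
x=manip.sense();print(x['tcp_pos'],x['tool_rot'],x['force'],x['t']);print(proj(s,x['tcp_pos']))"
```

```text
t: 1.85
tcp_pos: [0.4188, -0.1833, 0.0492]
tool_rot: [0.767, 0.641, -0.001, -0.002]
force: [-0.3, -0.5, 1.2]
finger_gap: 0.604
[ 0.41954838 -0.18371982  0.05046977] [ 7.67302502e-01  6.41284338e-01 -2.97403305e-04 -1.08585473e-03] [-0.27664918  0.31151802 -0.31431025] 1.9
[[315.10934417 261.25277224]]
```

View pics/c_wrist.png

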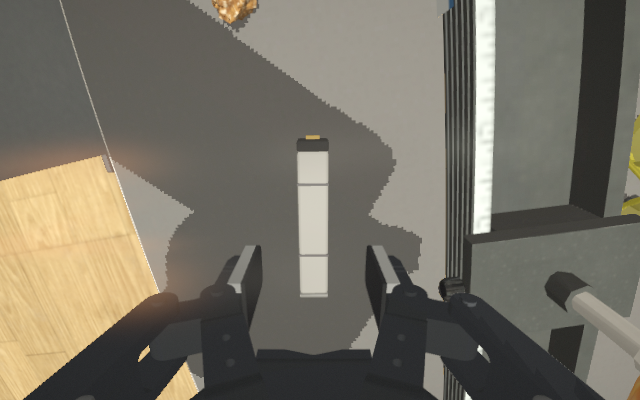

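The stick sits between the jaws: nose at (313,139), tail at (313,297), roughly parallel to the pads.

Run:
```python
from geo import *
from station import manip
s=load('c_wrist')
P=plane(s,[(312.8,138.5),(313.6,297)],.016);print(P,np.linalg.norm(P[0]-P[1]),P.mean(0),np.degrees(np.arctan2(*(P[0]-P[1])[[1,0]])))
x=manip.sense();q=x['tool_rot'];print(np.degrees(2*np.arctan2(q[1],q[0])))
from scipy.spatial.transform import Rotation as R
print(R.from_quat(q).inv().apply(P.mean(0)-x['tcp_pos'])*1000)
```

```text
[[ 0.42844606 -0.12758194  0.016     ]
 [ 0.41084648 -0.22677457  0.016     ]] 0.10074186262868023 [ 0.41964627 -0.17717826  0.016     ] 79.93881619133096
79.77537300088
[ 6.42277816 -0.99424411 34.47790833]
```

```bash
python3 -m crank '[{"grip":0.4,"offset":[4,-1,20],"angular":[0,0,0]},{"grip":0.4,"offset":[6,-1,38],"angular":[0,0,0]},{"grip":0.4,"offset":[6,-1,46],"angular":[0,0,0]},{"grip":0.6,"offset":[6,-1,46],"angular":[0,0,0]},{"grip":0.9,"offset":[6,-1,46],"angular":[0,0,0]},{"grip":1,"offset":[6,-1,46],"angular":[0,0,0]},{"grip":1,"offset":[6,-1,46],"angular":[0,0,0]},{"grip":1,"offset":[6,-1,46],"angular":[0,0,0]}]' 40
```

```text
t: 2.7
tcp_pos: [0.4207, -0.1778, 0.0064]
tool_rot: [0.767, 0.642, 0.0, 0.001]
force: [0.1, -0.6, 7.2]
finger_gap: 0.197
```

```bash
python3 -m crank '[{"grip":1,"offset":[0,0,-15],"angular":[0,0,0]},{"grip":1,"offset":[0,0,-45],"angular":[0,0,0]},{"grip":1,"offset":[10,0,-85],"angular":[0,0,0]},{"grip":1,"offset":[40,10,-120],"angular":[0,0,-4]},{"grip":1,"offset":[80,20,-145],"angular":[0,0,-8]},{"grip":1,"offset":[125,35,-150],"angular":[0,0,-12]},{"grip":1,"offset":[165,50,-150],"angular":[0,0,-16]},{"grip":1,"offset":[205,60,-150],"angular":[0,0,-20]},{"grip":1,"offset":[235,70,-150],"angular":[0,0,-22]},{"grip":1,"offset":[257,76,-150],"angular":[0,0,-22]}]'
python3 -m crank '[{"grip":1,"offset":[0,0,0],"angular":[0,0,0]},{"grip":1,"offset":[0,0,0],"angular":[0,0,0]}]'
python3 snap.py d wrist top scene; python3 -c "
from station import manip
x=manip.sense();print(x['tcp_pos'],x['tool_rot'],x['force'],x['t'])"
```

```text
t: 3.7
tcp_pos: [0.5409, 0.0646, 0.1556]
tool_rot: [0.629, 0.777, 0.0, 0.0]
force: [0.1, -0.5, -0.2]
finger_gap: 0.195
t: 3.9
tcp_pos: [0.5396, 0.0626, 0.1552]
tool_rot: [0.63, 0.777, -0.0, -0.0]
force: [0.1, -0.6, -0.7]
finger_gap: 0.193
[0.53950176 0.0613922  0.15524696] [ 6.30830055e-01  7.75920862e-01 -3.82927703e-04 -3.31741090e-04] [ 0.30765469 -0.38565114 -0.80896748] 4.05
```

View pics/d_wrist.png

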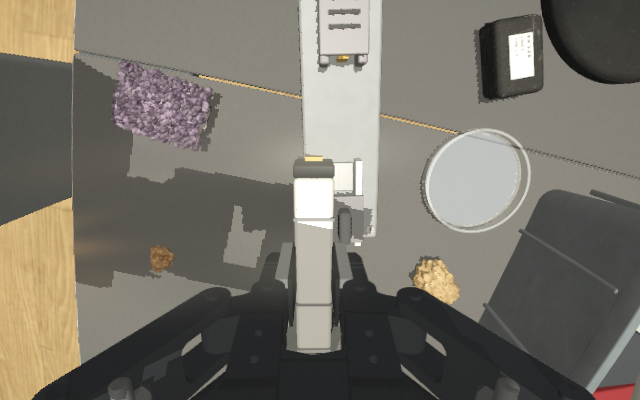

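View pics/d_scene.png

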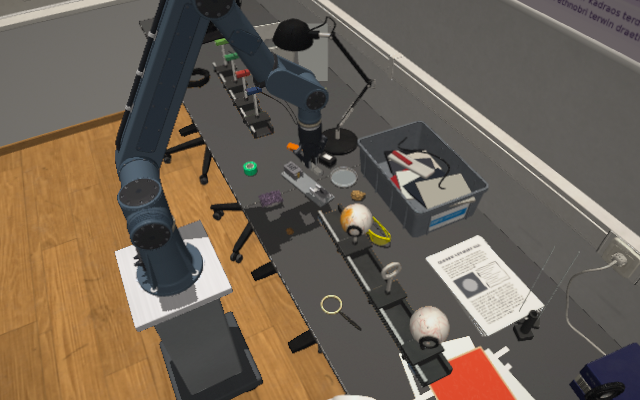

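Run:
```python
import cv2
im=cv2.imread('pics/d_wrist.png')
cv2.imwrite('pics/d_c1.png',cv2.resize(im[0:130,285:395],None,fx=4.5,fy=4.5,interpolation=2))
cv2.imwrite('pics/d_c2.png',cv2.resize(im[130:260,285:395],None,fx=4.5,fy=4.5,interpolation=2))
```

```text
(no output)
```

View pics/d_c1.png

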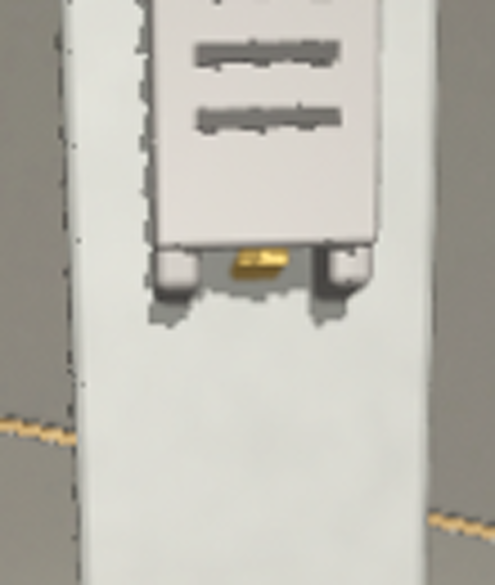

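View pics/d_c2.png

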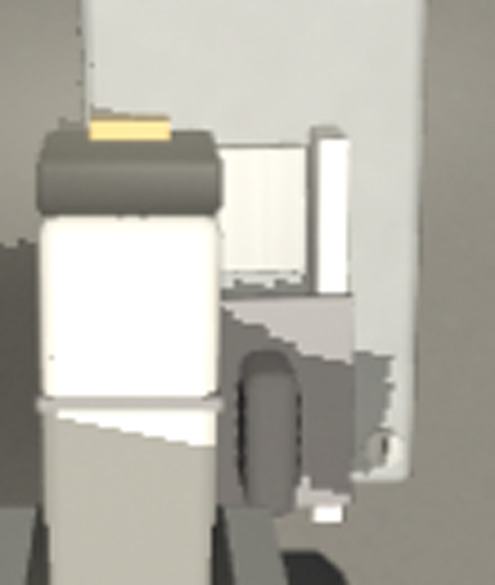

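Run:
```python
from geo import *
from scipy.spatial.transform import Rotation as R
from station import manip
s=load('d_wrist')
def C(o,*ps): return [(285+a/4.5-.4,o+b/4.5-.4) for a,b in ps]
def show(n,px,z): 
    P=plane(s,px,z);print(n,P.round(4).tolist());return P
L=show('baseL',C(0,(64,30),(84,560)),.010)
Rr=show('baseR',C(0,(437,30),(427,560))+C(130,(423,100),(412,440)),.010)
u=np.array([0,0,0.])
roof=show('roof L,R front',C(0,(153,243),(376,241)),.040)
roofR=show('roofR',C(0,(376,241),(379,20)),.040)
roofL=show('roofL',C(0,(153,243),(150,20)),.040)
rc=show('rear R corner',C(130,(412,482)),.010)
wall=show('rwall front in/out',C(130,(311,140),(350,140)),.0275)
wi=show('rwall edges rear',C(130,(318,290),(350,290)),.0275)
st=show('step front',C(130,(222,145),(303,145)),.016)
fl=show('follower face',C(0,(236,262),(284,262)),.033)
cov=show('cover front edge',C(130,(225,297),(353,297)),.032)
fin=show('fin top front/rear',C(130,(270,352),(270,515)),.050)
x=manip.sense()
d=(L[0]-L[1]);print('yawL',np.degrees(np.arctan2(d[1],d[0])));d=Rr[0]-Rr[-1];print('yawR',np.degrees(np.arctan2(d[1],d[0])))
d=roofR[1]-roofR[0];print('yawroof',np.degrees(np.arctan2(d[1],d[0])))
d=roof[0]-roof[1];print('yaw roof front',np.degrees(np.arctan2(d[1],d[0]))-90+180, np.linalg.norm(d))
q=x['tool_rot'];print('tool',np.degrees(2*np.arctan2(q[1],q[0])))
# stick in hand: top face z guess
zt=x['tcp_pos'][2]-.0055+.016
stt=show('stick top edges',C(130,(42,215),(217,215),(47,390),(214,390)),zt); print(np.linalg.norm(stt[0]-stt[1]))
# top view corners
s=load('a_top')
px=[(200+a/6-.4,165+b/6-.4) for a,b in [(547,82),(587,218),(80,192),(110,338)]]
P=show('top corners',px,.010)
print(np.linalg.norm(P[0]-P[1]),np.linalg.norm(P[0]-P[2]));d=P[2]-P[0];print(np.degrees(np.arctan2(d[1],d[0])));d=P[3]-P[1];print(np.degrees(np.arctan2(d[1],d[0])))
```

```text
baseL [[0.4963, 0.2098, 0.01], [0.5187, 0.1173, 0.01]]
baseR [[0.5628, 0.2241, 0.01], [0.5853, 0.1315, 0.01], [0.591, 0.1073, 0.01], [0.6082, 0.0351, 0.01]]
roof L,R front [[0.5203, 0.173, 0.04], [0.557, 0.1811, 0.04]]
roofR [[0.557, 0.1811, 0.04], [0.5492, 0.2142, 0.04]]
roofL [[0.5203, 0.173, 0.04], [0.5127, 0.2063, 0.04]]
rear R corner [[0.6108, 0.0255, 0.01]]
rwall front in/out [[0.5678, 0.097, 0.0275], [0.5751, 0.0986, 0.0275]]
rwall edges rear [[0.5764, 0.0682, 0.0275], [0.5826, 0.0695, 0.0275]]
step front [[0.5524, 0.0907, 0.016], [0.5683, 0.0941, 0.016]]
follower face [[0.5349, 0.1739, 0.033], [0.5431, 0.1757, 0.033]]
cover front edge [[0.5581, 0.0642, 0.032], [0.5825, 0.0694, 0.032]]
fin top front/rear [[0.5662, 0.0605, 0.05], [0.5739, 0.0286, 0.05]]
yawL 103.58912529378607
yawR 103.47894466935624
yawroof 103.22466182819024
yaw roof front -77.40027703456326 0.03754578778950335
tool 101.77720986808482
stick top edges [[0.5222, 0.1044, 0.1657], [0.5385, 0.1078, 0.1657], [0.526, 0.0872, 0.1657], [0.5421, 0.0905, 0.1657]]
0.016609307454892516
top corners [[0.6083, 0.0276, 0.01], [0.5439, 0.0092, 0.01], [0.5581, 0.247, 0.01], [0.4896, 0.2322, 0.01]]
0.06703208344175603 0.225019930861465
102.88875437853653
103.67516588572944
```

```bash
python3 -m crank '[{"grip":1,"offset":[8,4,0],"angular":[0,0,0]},{"grip":1,"offset":[24,11,0],"angular":[0,0,-1]},{"grip":1,"offset":[42,19,5],"angular":[0,0,-1.6]},{"grip":1,"offset":[53,24,20],"angular":[0,0,-1.6]},{"grip":1,"offset":[56,25,45],"angular":[0,-1,-1.6]},{"grip":1,"offset":[56,25,68],"angular":[0,-2,-1.6]},{"grip":1,"offset":[56,25,85],"angular":[0,-3,-1.6]},{"grip":1,"offset":[56,25,92],"angular":[0,-4,-1.6]},{"grip":1,"offset":[56,25,95],"angular":[0,-4,-1.6]},{"grip":1,"offset":[56,25,95],"angular":[0,-4,-1.6]}]'
python3 snap.py e wrist; python3 -c "
from station import manip
x=manip.sense();print(x['tcp_pos'],x['tool_rot'],x['force'],x['t'])"
python3 - <<'E'
import cv2
im=cv2.imread('pics/e_wrist.png')
cv2.imwrite('pics/e_c.png',cv2.resize(im[0:400,200:440],None,fx=2.5,fy=2.5,interpolation=2)[:600])
E
```

```text
t: 5.05
tcp_pos: [0.5527, 0.1223, 0.0593]
tool_rot: [0.619, 0.785, -0.022, 0.026]
force: [0.3, 0.5, 0.2]
finger_gap: 0.192
[0.55316166 0.12217089 0.05996767] [ 0.6191925   0.78447167 -0.02205227  0.02680557] [-0.22837914 -0.05573679 -1.16592513] 5.1
```

View pics/e_wrist.png

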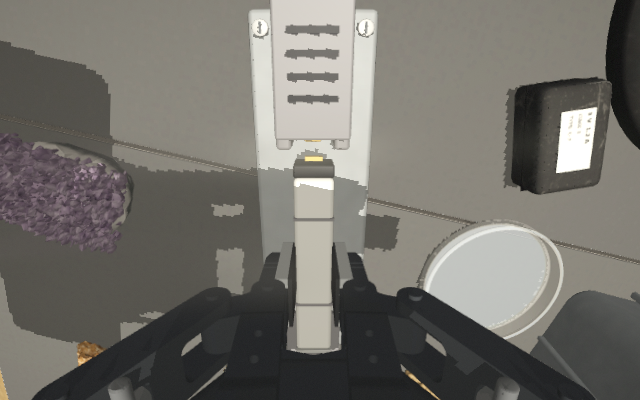

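View pics/e_c.png

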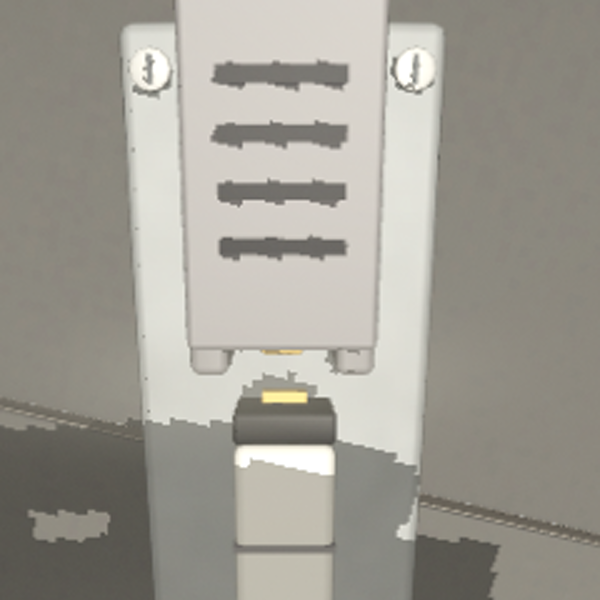

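The roof and stick mid-columns coincide (about 313), so the stick is laterally centred on the housing. Lowering to the channel.

```bash
python3 -m crank '[{"grip":1,"offset":[0,0,8],"angular":[0,0,0]},{"grip":1,"offset":[0,0,20],"angular":[0,0,0]},{"grip":1,"offset":[1,0,30],"angular":[0,0,0]},{"grip":1,"offset":[1,0,36],"angular":[0,0,0]},{"grip":1,"offset":[1,0,38],"angular":[0,0,0]},{"grip":1,"offset":[1,0,38],"angular":[0,0,0]},{"grip":1,"offset":[1,0,38],"angular":[0,0,0]}]'
python3 snap.py f wrist top; python3 -c "
from station import manip
x=manip.sense();print(x['tcp_pos'],x['tool_rot'],x['force'],x['t'])"
python3 - <<'E'
import cv2
im=cv2.imread('pics/f_wrist.png')
cv2.imwrite('pics/f_c.png',cv2.resize(im[60:360,200:440],None,fx=2.5,fy=2,interpolation=2)[:600])
E
```

```text
t: 5.8
tcp_pos: [0.5538, 0.1207, 0.0224]
tool_rot: [0.619, 0.785, -0.022, 0.027]
force: [-0.6, -0.1, -0.2]
finger_gap: 0.196
[0.55388375 0.12073523 0.02269247] [ 0.6190358   0.78458412 -0.02172159  0.02739719] [-0.41118067  0.40052542 -0.40327883] 5.9
```

View pics/f_c.png

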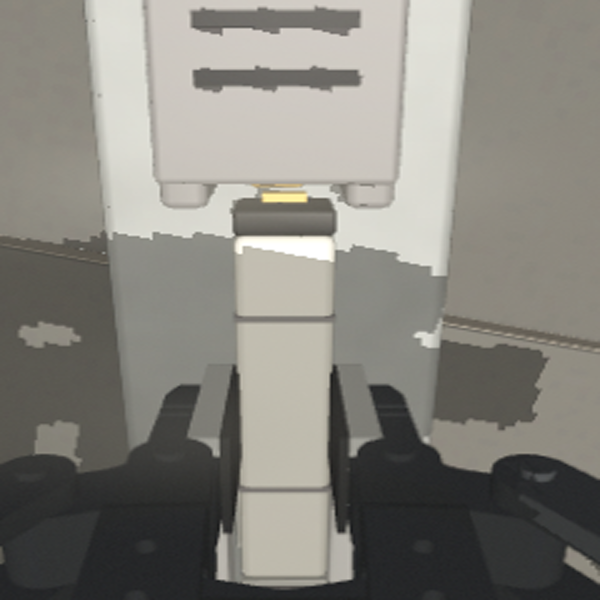

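The stick sits about 1.1 mm too far right: stick mid at crop col 284.5, mouth posts mid 277.5. I'll correct that, then push.

```bash
python3 -m crank '[{"grip":1,"offset":[0,-0.6,0],"angular":[0,0,0]},{"grip":1,"offset":[0,-1.1,0],"angular":[0,0,0]},{"grip":1,"offset":[2,-1.1,-0.1],"angular":[0,0,0]},{"grip":1,"offset":[4,-1.1,-0.3],"angular":[0,0,0]},{"grip":1,"offset":[6,-1.1,-0.4],"angular":[0,0,0]},{"grip":1,"offset":[8,-1.1,-0.5],"angular":[0,0,0]},{"grip":1,"offset":[10,-1.1,-0.7],"angular":[0,0,0]},{"grip":1,"offset":[10,-1.1,-0.7],"angular":[0,0,0]}]'
python3 snap.py g wrist; python3 -c "
from station import manip
x=manip.sense();print(x['tcp_pos'],x['tool_rot'],x['force'],x['t'])"
python3 - <<'E'
import cv2
im=cv2.imread('pics/g_wrist.png')
cv2.imwrite('pics/g_c.png',cv2.resize(im[60:360,200:440],None,fx=2.5,fy=2,interpolation=2)[:600])
E
```

```text
t: 6.7
tcp_pos: [0.5503, 0.13, 0.0224]
tool_rot: [0.619, 0.785, -0.022, 0.027]
force: [1.2, -4.2, -0.4]
finger_gap: 0.195
[0.55030211 0.12997018 0.02240942] [ 0.61889811  0.78468592 -0.02209403  0.02729443] [ 0.98003026 -3.80924459 -0.57867317] 6.75
```

View pics/g_c.png

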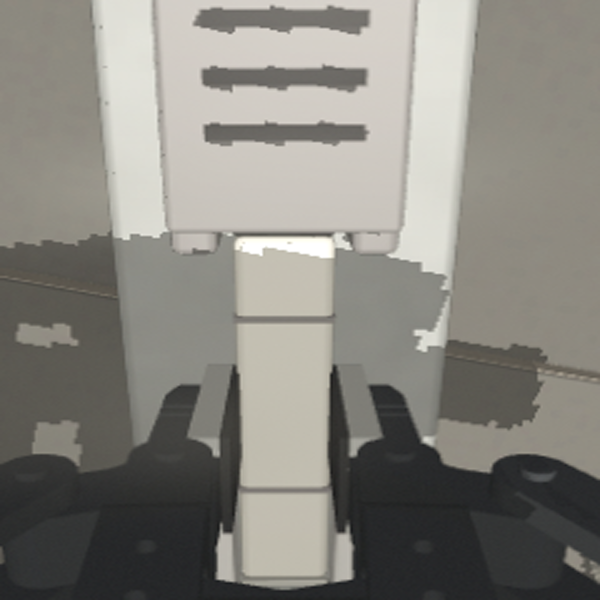

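The stick is centred in the mouth and the spring has started at about 4 N. Continuing.

```bash
python3 -m crank '[{"grip":1,"offset":[2,0,-0.1],"angular":[0,0,0]},{"grip":1,"offset":[4,0,-0.3],"angular":[0,0,0]},{"grip":1,"offset":[6,0,-0.4],"angular":[0,0,0]},{"grip":1,"offset":[8,0,-0.5],"angular":[0,0,0]},{"grip":1,"offset":[9,0,-0.6],"angular":[0,0,0]},{"grip":1,"offset":[9,0,-0.6],"angular":[0,0,0]}]'
for i in 1 ; do python3 -m crank '[{"grip":1,"offset":[0.5,0,0],"angular":[0,0,0]},{"grip":1,"offset":[1,0,-0.1],"angular":[0,0,0]},{"grip":1,"offset":[1,0,-0.1],"angular":[0,0,0]}]'; done
```

```text
t: 7.35
tcp_pos: [0.5483, 0.1386, 0.0224]
tool_rot: [0.619, 0.785, -0.022, 0.028]
force: [1.5, -6.2, 0.3]
finger_gap: 0.197
t: 7.65
tcp_pos: [0.5481, 0.1394, 0.0225]
tool_rot: [0.619, 0.785, -0.022, 0.028]
force: [1.3, -6.4, 0.9]
finger_gap: 0.198
```

```bash
python3 -m crank '[{"grip":1,"offset":[0.5,0,0],"angular":[0,0,0]},{"grip":1,"offset":[1,0,-0.1],"angular":[0,0,0]},{"grip":1,"offset":[1,0,-0.1],"angular":[0,0,0]}]'
python3 -m crank '[{"grip":1,"offset":[0.5,0,0],"angular":[0,0,0]},{"grip":1,"offset":[1,0,-0.1],"angular":[0,0,0]},{"grip":1,"offset":[1,0,-0.1],"angular":[0,0,0]}]'
```

```text
t: 7.95
tcp_pos: [0.5479, 0.1403, 0.0225]
tool_rot: [0.619, 0.785, -0.022, 0.028]
force: [0.7, -6.8, 1.2]
finger_gap: 0.198
t: 8.25
tcp_pos: [0.5477, 0.1412, 0.0225]
tool_rot: [0.619, 0.785, -0.022, 0.028]
force: [-0.2, -7.2, 0.5]
finger_gap: 0.193
```

```bash
python3 -m crank '[{"grip":1,"offset":[0.5,0,0],"angular":[0,0,0]},{"grip":1,"offset":[1,0,-0.1],"angular":[0,0,0]},{"grip":1,"offset":[1,0,-0.1],"angular":[0,0,0]}]'
```

```text
t: 8.55
tcp_pos: [0.5474, 0.1421, 0.0225]
tool_rot: [0.619, 0.785, -0.022, 0.028]
force: [2.0, -7.1, 0.3]
finger_gap: 0.199
```

Position x ≈ 3.7 mm, force still spring-like.

```bash
python3 -m crank '[{"grip":1,"offset":[0.5,0,0],"angular":[0,0,0]},{"grip":1,"offset":[1,0,-0.1],"angular":[0,0,0]},{"grip":1,"offset":[1,0,-0.1],"angular":[0,0,0]}]'
```

```text
t: 8.85
tcp_pos: [0.5472, 0.143, 0.0226]
tool_rot: [0.619, 0.785, -0.022, 0.028]
force: [0.9, -7.9, 0.3]
finger_gap: 0.195
```

```bash
python3 -m crank '[{"grip":1,"offset":[0.5,0,0],"angular":[0,0,0]},{"grip":1,"offset":[0.8,0,-0.1],"angular":[0,0,0]},{"grip":1,"offset":[0.8,0,-0.1],"angular":[0,0,0]}]'
```

```text
t: 9.15
tcp_pos: [0.5472, 0.1432, 0.0226]
tool_rot: [0.619, 0.785, -0.023, 0.028]
force: [1.6, -9.3, 0.3]
finger_gap: 0.196
```

```bash
python3 -m crank '[{"grip":1,"offset":[0.4,0,0],"angular":[0,0,0]},{"grip":1,"offset":[0.8,0,-0.1],"angular":[0,0,0]},{"grip":1,"offset":[0.8,0,-0.1],"angular":[0,0,0]}]'; python3 snap.py h wrist
python3 - <<'E'
import cv2
im=cv2.imread('pics/h_wrist.png')
cv2.imwrite('pics/h_c.png',cv2.resize(im[60:360,200:440],None,fx=2.5,fy=2,interpolation=2)[:600])
E
```

```text
t: 9.45
tcp_pos: [0.5472, 0.1433, 0.0227]
tool_rot: [0.618, 0.785, -0.023, 0.028]
force: [1.6, -12.2, 0.5]
finger_gap: 0.196
```

View pics/h_c.png

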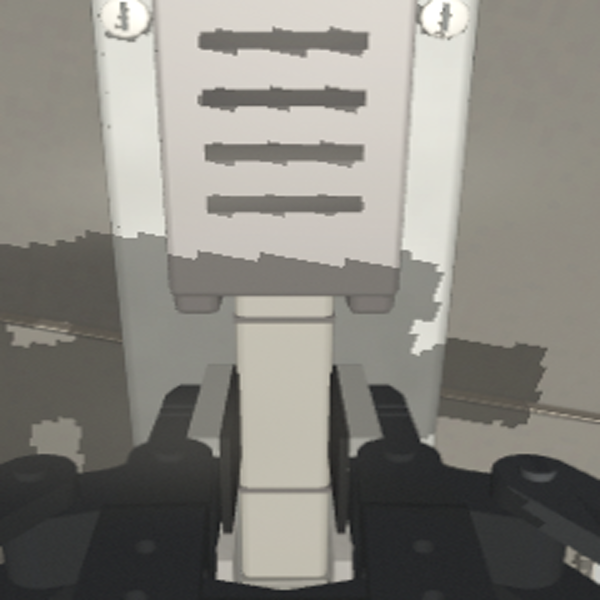

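Firm stop: 12 N against about 8 N of spring, with no further travel. Now I level the stick and lower it, keeping the push on.

```bash
python3 -m crank '[{"grip":1,"offset":[0.6,0,0],"angular":[0,0,0]},{"grip":1,"offset":[0.6,0,0],"angular":[0,0,0]},{"grip":1,"offset":[0.7,0,1],"angular":[0,0.7,0]},{"grip":1,"offset":[0.7,0,2],"angular":[0,1.4,0]},{"grip":1,"offset":[0.8,0,3],"angular":[0,2.1,0]},{"grip":1,"offset":[0.8,0,4],"angular":[0,2.8,0]},{"grip":1,"offset":[0.9,0,5],"angular":[0,3.4,0]},{"grip":1,"offset":[0.9,0,5.5],"angular":[0,4,0]},{"grip":1,"offset":[0.9,0,5.5],"angular":[0,4,0]}]'
```

```text
t: 10.4
tcp_pos: [0.5475, 0.1437, 0.0176]
tool_rot: [0.619, 0.785, -0.001, 0.001]
force: [1.3, -12.5, 3.8]
finger_gap: 0.192
```

```bash
python3 -m crank '[{"grip":1,"offset":[0,0,0.7],"angular":[0,0,0]},{"grip":1,"offset":[0,0,1.4],"angular":[0,0,0]},{"grip":1,"offset":[0,0,1.4],"angular":[0,0,0]}]'; python3 snap.py i wrist scene
python3 - <<'E'
import cv2
im=cv2.imread('pics/i_wrist.png')
cv2.imwrite('pics/i_c.png',cv2.resize(im[60:360,200:440],None,fx=2.5,fy=2,interpolation=2)[:600])
im=cv2.imread('pics/i_scene.png')
cv2.imwrite('pics/i_s.png',cv2.resize(im[140:220,260:360],None,fx=7,fy=7,interpolation=2)[:600])
E
```

```text
t: 10.7
tcp_pos: [0.5478, 0.1438, 0.0167]
tool_rot: [0.619, 0.785, -0.001, 0.002]
force: [0.1, -11.7, 6.1]
finger_gap: 0.199
```

View pics/i_s.png

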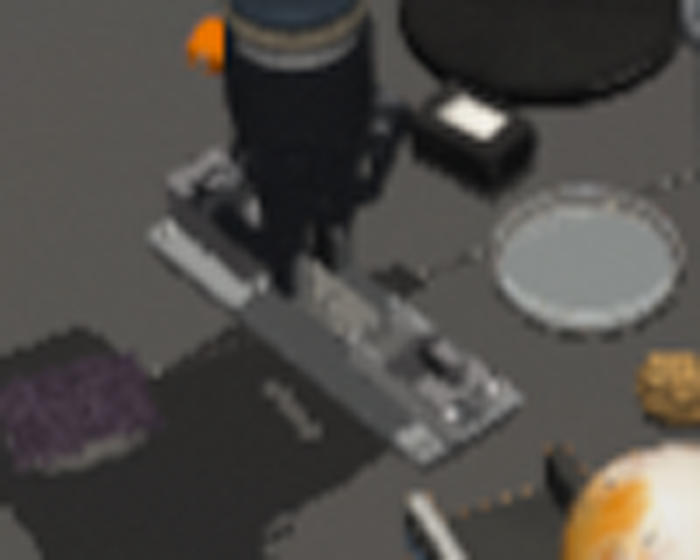

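View pics/i_c.png

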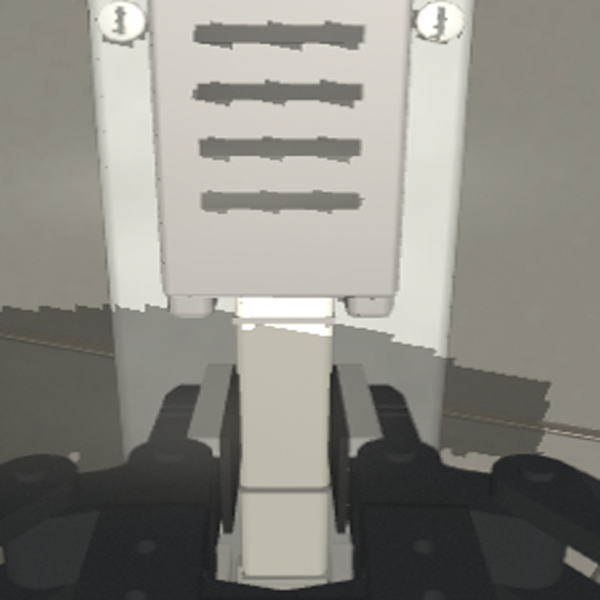

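```bash
python3 -m crank '[{"grip":1,"offset":[0,0,0.6],"angular":[0,0.3,0]},{"grip":1,"offset":[0,0,0.6],"angular":[0,0.3,0]},{"grip":1,"offset":[-1,0,0.6],"angular":[0,0.3,0]},{"grip":1,"offset":[-2,0,0.6],"angular":[0,0.3,0]},{"grip":1,"offset":[-3,0,0.6],"angular":[0,0.3,0]},{"grip":1,"offset":[-3,0,0.6],"angular":[0,0.3,0]}]'
```

```text
t: 11.4
tcp_pos: [0.5482, 0.1426, 0.0164]
tool_rot: [0.619, 0.785, 0.002, -0.001]
force: [-0.4, -5.6, 8.8]
finger_gap: 0.193
```

```bash
python3 -m crank '[{"grip":1,"offset":[-0.7,0,0],"angular":[0,0,0]},{"grip":1,"offset":[-1.4,0,0],"angular":[0,0,0]},{"grip":1,"offset":[-1.4,0,0],"angular":[0,0,0]}]'
```

```text
t: 11.7
tcp_pos: [0.5485, 0.1415, 0.0164]
tool_rot: [0.619, 0.785, 0.002, -0.001]
force: [-0.6, -5.1, 9.0]
finger_gap: 0.193
```

```bash
python3 -m crank '[{"grip":1,"offset":[-0.7,0,0],"angular":[0,0,0]},{"grip":1,"offset":[-1.2,0,0],"angular":[0,0,0]},{"grip":1,"offset":[-1.2,0,0],"angular":[0,0,0]}]'
```

```text
t: 12.0
tcp_pos: [0.5486, 0.1408, 0.0164]
tool_rot: [0.619, 0.785, 0.002, -0.001]
force: [0.3, -2.6, 8.6]
finger_gap: 0.197
```

```bash
python3 -m crank '[{"grip":1,"offset":[-0.7,0,0],"angular":[0,0,0]},{"grip":1,"offset":[-1.2,0,0],"angular":[0,0,0]},{"grip":1,"offset":[-1.2,0,0],"angular":[0,0,0]}]'
```

```text
t: 12.3
tcp_pos: [0.5486, 0.1408, 0.0164]
tool_rot: [0.62, 0.785, 0.003, -0.002]
force: [-1.4, 1.4, 8.7]
finger_gap: 0.187
```

The tail holds against the step: no more backward travel and the force reverses, so it is captured. Releasing and backing off.

```bash
python3 -m crank '[{"grip":0.6,"offset":[0,0,0],"angular":[0,0,0]},{"grip":0.5,"offset":[0,0,0],"angular":[0,0,0]},{"grip":0.4,"offset":[0,0,0],"angular":[0,0,0]},{"grip":0.4,"offset":[0,0,0],"angular":[0,0,0]},{"grip":0.4,"offset":[0,0,-20],"angular":[0,0,0]},{"grip":0.4,"offset":[-20,0,-50],"angular":[0,0,0]},{"grip":0.4,"offset":[-50,0,-80],"angular":[0,0,0]},{"grip":0.4,"offset":[-80,0,-100],"angular":[0,0,0]},{"grip":0.4,"offset":[-100,0,-110],"angular":[0,0,0]},{"grip":0.4,"offset":[-100,0,-110],"angular":[0,0,0]}]'
python3 snap.py j wrist; python3 -c "
from station import manip
x=manip.sense();print(x['tcp_pos'],x['tool_rot'],x['force'],x['t'])"
python3 - <<'E'
import cv2
im=cv2.imread('pics/j_wrist.png')
cv2.imwrite('pics/j_c.png',cv2.resize(im[50:300,220:420],None,fx=2.4,fy=2.4,interpolation=2)[:600])
E
```

```text
t: 13.3
tcp_pos: [0.5738, 0.0389, 0.1262]
tool_rot: [0.621, 0.784, 0.002, -0.0]
force: [0.2, 0.1, 0.3]
finger_gap: 0.605
[0.572144   0.0404456  0.12500963] [ 0.62051698  0.78418881  0.00184661 -0.00178077] [-0.66505385  1.14729674 -0.4209481 ] 13.35
```

View pics/j_c.png

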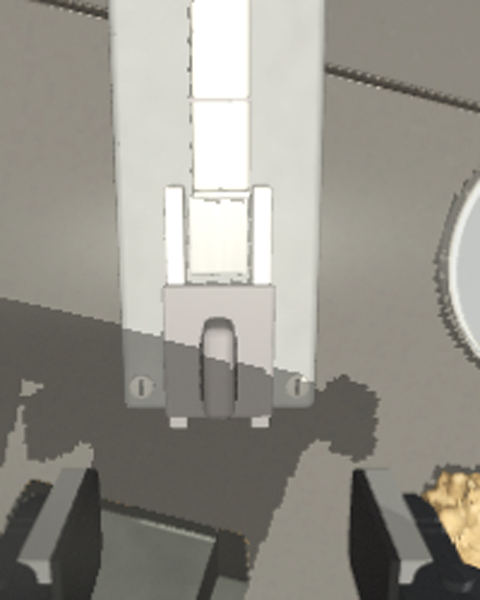

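View pics/j_wrist.png

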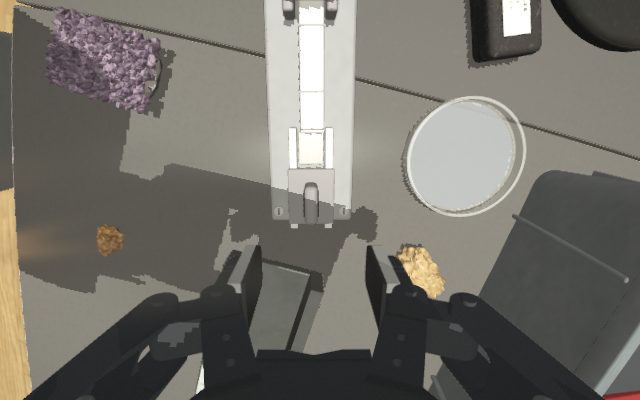

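The stick lies in line, with its tail at crop (220,190) directly in front of the visible catch plate (rows 195–275). The cover fin is at crop (218,318–415).

Run:
```python
from geo import *
from scipy.spatial.transform import Rotation as R
from station import manip
s=load('j_wrist');x=manip.sense();q=R.from_quat(x['tool_rot'])
o=np.array([.5481,.1385,0]);a=np.radians(103.4);u=np.array([np.cos(a),np.sin(a),0]);v=np.array([-u[1],u[0],0])
def C(a,b): return [(220+a/2.4-.3,50+b/2.4-.3)]
for n,p,z in [('finfront',C(219,320),.05),('fin rear',C(219,412),.05),('finL',C(203,360),.045),('finR',C(237,360),.045),('coverfront L',C(165,285),.032),('coverfront R',C(274,286),.032),('tail L',C(193,190),.026),('tail R',C(249,190),.026),('step front',C(220,199),.016),('wallfrontL',C(175,187),.0275),('wallfrontR',C(262,187),.0275)]:
    P=plane(s,p,z)[0];r=P-o;print(n,P.round(4),'tray',(r@u*1000).round(1),(r@v*1000).round(1),'tool',(q.inv().apply(P-x['tcp_pos'])*1000).round(1))
z=q.as_matrix();print(z.round(3), q.inv().apply(u).round(4))
```

```text
finfront [0.5676 0.0589 0.05  ] tray -81.9 -0.5 tool [18.7 -0.3 75.1]
fin rear [0.5741 0.0305 0.05  ] tray -111.0 -0.3 tool [-10.5  -0.4  75. ]
finL [0.5659 0.0443 0.045 ] tray -95.8 4.6 tool [ 4.8 -5.3 80. ]
finR [0.5761 0.0466 0.045 ] tray -95.8 -5.9 tool [ 4.7  5.2 80. ]
coverfront L [0.5492 0.0619 0.032 ] tray -74.8 16.7 tool [ 25.7 -17.4  93.1]
coverfront R [0.583  0.0694 0.032 ] tray -75.3 -17.9 tool [25.3 17.2 93.2]
tail L [0.5513 0.0924 0.026 ] tray -45.6 7.5 tool [54.8 -8.4 99.3]
tail R [0.5685 0.0964 0.026 ] tray -45.7 -10.1 tool [54.8  9.2 99.3]
step front [0.5604 0.0908 0.016 ] tray -49.3 -0.9 tool [5.110e+01 1.000e-01 1.093e+02]
wallfrontL [0.5457 0.0921 0.0275] tray -44.6 13.1 tool [ 55.9 -13.9  97.8]
wallfrontR [0.5722 0.0983 0.0275] tray -44.7 -14.1 tool [55.8 13.2 97.8]
[[-0.23   0.973 -0.001]
 [ 0.973  0.23   0.005]
 [ 0.005  0.001 -1.   ]] [ 1.     -0.0019  0.0051]
```

```bash
python3 -m crank '[{"grip":0.4,"offset":[2,0,20],"angular":[0,0,0]},{"grip":0.4,"offset":[4,0,50],"angular":[0,0,0]},{"grip":0.4,"offset":[4,0,75],"angular":[0,0,0]},{"grip":0.4,"offset":[4,0,88],"angular":[0,0,0]},{"grip":0.4,"offset":[4,0,88],"angular":[0,0,0]},{"grip":0.8,"offset":[4,0,88],"angular":[0,0,0]},{"grip":1,"offset":[4,0,88],"angular":[0,0,0]},{"grip":1,"offset":[4,0,88],"angular":[0,0,0]},{"grip":1,"offset":[4,0,88],"angular":[0,0,0]}]' 40
```

```text
t: 14.25
tcp_pos: [0.5705, 0.0457, 0.0378]
tool_rot: [0.619, 0.785, 0.001, -0.002]
force: [-2.0, -0.5, 5.1]
finger_gap: 0.104
```

```bash
python3 -m crank '[{"grip":1,"offset":[3,0,0],"angular":[0,0,0]},{"grip":1,"offset":[8,0,0],"angular":[0,0,0]},{"grip":1,"offset":[13,0,0],"angular":[0,0,0]},{"grip":1,"offset":[18,0,0],"angular":[0,0,0]},{"grip":1,"offset":[22,0,0],"angular":[0,0,0]},{"grip":1,"offset":[25,0,0],"angular":[0,0,0]},{"grip":1,"offset":[25,0,0],"angular":[0,0,0]}]'
```

```text
t: 14.95
tcp_pos: [0.5647, 0.07, 0.0378]
tool_rot: [0.619, 0.785, 0.001, -0.002]
force: [-2.5, -0.9, 5.1]
finger_gap: 0.104
```

```bash
python3 -m crank '[{"grip":1,"offset":[3,0,0],"angular":[0,0,0]},{"grip":1,"offset":[7,0,0],"angular":[0,0,0]},{"grip":1,"offset":[11,0,0],"angular":[0,0,0]},{"grip":1,"offset":[15,0,0],"angular":[0,0,0]},{"grip":1,"offset":[19,0,0],"angular":[0,0,0]},{"grip":1,"offset":[22,0,0],"angular":[0,0,0]},{"grip":1,"offset":[22,0,0],"angular":[0,0,0]}]'
```

```text
t: 15.65
tcp_pos: [0.5596, 0.0915, 0.0378]
tool_rot: [0.619, 0.785, 0.001, -0.002]
force: [-2.3, -1.6, 5.2]
finger_gap: 0.106
```

```bash
python3 -m crank '[{"grip":1,"offset":[1.5,0,0],"angular":[0,0,0]},{"grip":1,"offset":[3,0,0],"angular":[0,0,0]},{"grip":1,"offset":[4.5,0,0],"angular":[0,0,0]},{"grip":1,"offset":[6,0,0],"angular":[0,0,0]},{"grip":1,"offset":[7,0,0],"angular":[0,0,0]},{"grip":1,"offset":[7,0,0],"angular":[0,0,0]}]'
```

```text
t: 16.25
tcp_pos: [0.5583, 0.0968, 0.0378]
tool_rot: [0.619, 0.785, 0.001, -0.001]
force: [-1.5, -6.5, 5.2]
finger_gap: 0.103
```

```bash
python3 -m crank '[{"grip":1,"offset":[1,0,0],"angular":[0,0,0]},{"grip":1,"offset":[2,0,0],"angular":[0,0,0]},{"grip":1,"offset":[3,0,0],"angular":[0,0,0]},{"grip":1,"offset":[3,0,0],"angular":[0,0,0]}]'
```

```text
t: 16.65
tcp_pos: [0.5583, 0.0969, 0.0378]
tool_rot: [0.618, 0.786, -0.001, 0.0]
force: [-1.3, -16.8, 4.2]
finger_gap: 0.101
```

The cover is at its solid end: 52.6 mm of travel and 17 N with no further movement. Easing, releasing and lifting away.

```bash
python3 -m crank '[{"grip":1,"offset":[-2,0,0],"angular":[0,0,0]},{"grip":0.7,"offset":[-3,0,0],"angular":[0,0,0]},{"grip":0.5,"offset":[-3,0,0],"angular":[0,0,0]},{"grip":0.4,"offset":[-3,0,0],"angular":[0,0,0]},{"grip":0.4,"offset":[-3,0,-20],"angular":[0,0,0]},{"grip":0.4,"offset":[-20,0,-60],"angular":[0,0,0]},{"grip":0.4,"offset":[-50,0,-95],"angular":[0,0,0]},{"grip":0.4,"offset":[-70,0,-110],"angular":[0,0,0]},{"grip":0.4,"offset":[-80,0,-110],"angular":[0,0,0]},{"grip":0.4,"offset":[-80,0,-110],"angular":[0,0,0]}]'
python3 snap.py k wrist top
python3 - <<'E'
import cv2
im=cv2.imread('pics/k_wrist.png')
cv2.imwrite('pics/k_c.png',cv2.resize(im[0:240,220:420],None,fx=2.4,fy=2.4,interpolation=2)[:600])
E
```

```text
t: 17.65
tcp_pos: [0.576, 0.0223, 0.146]
tool_rot: [0.62, 0.785, 0.001, -0.002]
force: [-0.4, 0.1, -0.3]
finger_gap: 0.6
```

View pics/k_c.png

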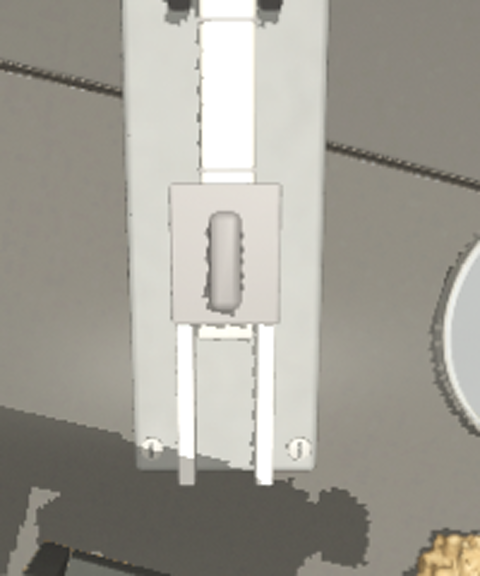

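View pics/k_top.png

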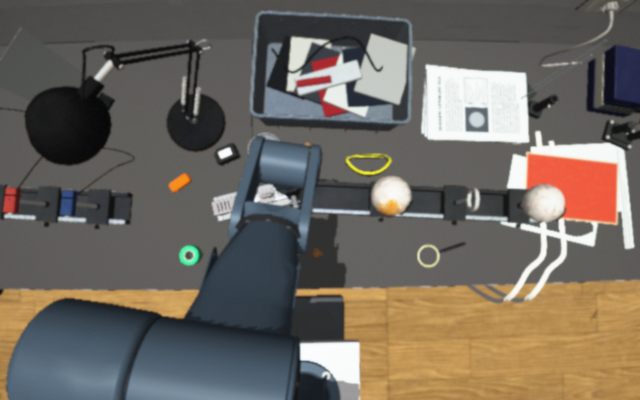

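The cover plate now spans crop rows 184–323 over the stick's tail, and the bystanders visible in the top view are where they were. One numeric check, then I hand in.

Run:
```python
from geo import *
from station import manip
s=load('k_wrist')
o=np.array([.5481,.1385,0]);a=np.radians(103.4);u=np.array([np.cos(a),np.sin(a),0])
for n,p in [('cover front',(225,184)),('cover rear',(225,322))]:
    P=plane(s,[(220+p[0]/2.4-.3,p[1]/2.4-.3)],.032)[0];print(n,((P-o)@u*1000).round(1))
print(manip.sense()['force'])
manip.sign_off()
```

```text
cover front -23.4
cover rear -67.0
[0.38574128 0.05104559 0.13353892]
the job is handed in; nothing more can be done
```

I loaded the battery stick into the tray, brass contact first, slid the cover fully shut over its tail, and handed the job in at about 18 s of the 72 s allowed.

- **Insertion:** I pushed the stick in nose slightly down. The force rose along the spring to about 8 N, then to 12 N with no further travel, which is the solid end stop. The largest push I read on the stick was about 12.5 N.
- **Catch:** After lowering the stick flat, I eased it back about 3 mm. The tail met the catch step and would not go further back. After I let go, the picture showed it lying in line in front of the step.
- **Cover:** It slid 52.6 mm without striking the stick and came up solid at 17 N. The last picture put its front edge at tray x = -23.4 mm and its rear edge at -67.0 mm. Fully shut is -22 and -67 mm, so the front differs by 1.4 mm, which is within the camera calibration.
- **Bystanders:** Those I could see in the last pictures looked unmoved. In the last top view the arm covered the crystal and most of the dish. I last saw the whole crystal just after letting go of the stick, and part of the dish in the final wrist picture, both undisturbed.

I read the step position as about -47.5 mm in one picture and -49.3 mm in another. I relied on the felt contacts rather than on either figure. No check failed.

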